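# Get the next oil bottle ready for filling

### The job

The first oil bottle has been filled; get the second one, still shut with its wooden stopper, ready. Rock the tight stopper from side to side in the neck, well over and back again, while you lift it little by little until it comes free, so that the bottle stays standing on the worktop, and put the stopper in the saucer. Then move the funnel from the first bottle's neck to the second one's, fully home and upright, without tipping, shifting or dropping anything else.

Things in the scene. Friction and masses are not known exactly. Their poses are not given: they have to be found in the camera images.
- bottle_shut: The shut bottle: squat white stoneware oil bottle, loose on the worktop, 0.98 kg, base diameter 98 mm, shoulder up to 67 mm, neck 39 mm across (lip 45 mm), rim 105 mm above its base, with the tight wooden stopper in it. Origin: centre of its underside; z up its axis (upright at the start).
- bottle_shut_mouth (a point): Centre of the rim of the shut bottle, 105 mm above its base. Below it the round bore, 31 mm wide and 45 mm deep, with a springy grey silicone liner 9 to 21 mm below the rim that tapers from 26.4 to 25.6 mm.
- bottle_open: The open bottle, exactly the same size and shape as the shut one, with the steel funnel standing in its neck. Origin: centre of its underside; z up the axis.
- stopper: Turned wooden stopper, 85 g. Origin: centre of the head's underside, 2.5 mm above the rim when fully home; z up its axis. Head: 38 mm high, 27 mm across at its foot, an upright cylinder 34 mm across from 6 mm upwards. Below it a tapered plug 30 mm long, 24 to 19 mm across, with two grey seal rings that the bore's liner grips; its end is clear of the rim when lifted 28 mm.
- stopper_grip (a point): On the stopper's axis, 26 mm above its origin (12 mm below the top of the head): a good height to grip the head.
- stopper_seal (a point): On the stopper's axis between the two rings, 15 mm below the rim when home: pivot for rocking. Pulled straight, the seal holds with 14 to 21 N, more than the bottle's weight (9.6 N), and the bottle comes up too; rocked 0.12 to 0.15 rad (7 to 9 degrees) to each side, it creeps up 1 mm or so for each swing across. The grip eases with the taper and is nearly gone 10 mm above home.
- funnel: Steel funnel, 90 g, upright, loose in the open bottle's neck. Origin: on its axis where the cone meets the spout; z up. Spout 32 mm long below that, 22 mm across, 16 mm at its end; cone 26 mm high, 22 to 60 mm across; above it a straight collar 60 mm across from 26 to 42 mm above the origin with a rolled edge of 63 mm at 43.5 mm. Fully home in a neck, its origin is about 6 mm below the rim, the cone resting on the rim.
- funnel_grip (a point): On the funnel's axis, 34 mm above its origin: mid height of the straight 60 mm collar, where it is gripped across from outside.
- saucer: Loose white saucer for the stopper, 124 mm across, 18 mm high, inner floor 5 mm above the worktop. Origin: centre of its underside.
- vinegar: Bystander next to the shut bottle: full vinegar bottle, 62 mm across, 238 mm tall, under 40 mm across from 190 mm up, standing upright. Origin: centre of its underside.
- pepper_mill: Bystander next to the shut bottle: wooden pepper mill, 58 mm across, 170 mm tall, standing upright. Origin: centre of its underside.
- sugar_pourer: Bystander next to the open bottle: white glass sugar pourer with a thin pouring tube, 52 mm across, 167 mm tall, standing upright. Origin: centre of its underside.
There are look-alikes about, which are no part of the job. Of the things like the saucer, leave any that is black; of the rest the smaller one is meant.

How it is judged:
By the outcome, as a careful person would: the job done as asked, in the order asked, and still so for the second after the job is handed in, with the robot touching nothing.
It also fails if it takes over 72 s, if anything falls off the work surface, if the arm or the gripper's body presses on something with over 40 N, if the wrist force passes 120 N, or if a joint passes its speed limit or range.

### The arm

A 6-joint arm with a two-finger parallel gripper is mounted at the origin on a cart in front of the work surface, level with it; the furniture and walls round the work are solid. World frame = base frame: x ahead of the robot, y to its left, z up, the work surface at z = 0. Lengths are in m, angles in degrees, forces in N, time in s.
With the tool pointing down it reaches from about 0.15 to 0.775 m from the base axis. Payload 6.1 kg.
Tool frame: the origin (TCP) lies at the very end of the fingers, on their centre line; the grasp point (between the pads) lies 19 mm behind it; z points along the fingers, y is the line along which they close (so a half turn about z gives the same grasp; the last joint's range is limited). The gripper opens to 85 mm and grips with 20 to 120 N. Pads are 22 mm wide; open, the fingers measure 114 mm over their backs; the gripper's body (76 mm by 85 mm) begins 54 mm behind the grasp point. The pads swing forward as they close: fully open they stand 13 mm farther back than shut.
Start: joints at [0, 7.208, -2.269, 80.523, 0, 90], TCP at [0.525, -0, 0.231] pointing down, gripper open.
Joint ranges: [-155.77, 155.77], [-54.66, 111.73], [-72.52, 77.12], [-102.08, 115.82], [-83.92, 84.16], [-180, 180]. Speed limits (degrees/s): [136.94, 136.94, 172.46, 180, 180, 180].

### API

Orientations are given as [roll, pitch, yaw] about the fixed x, y, z axes, in that order (R = Rz(yaw) Ry(pitch) Rx(roll)).
In Python, from plant import status, imaging, sign_off gives the robot as it stands. The module is installed in compiled form; this text tells all that it offers.
- The arm moves only by the shell command python3 -m inch 'ROWS' [FORCE]. ROWS is JSON, one flat list of numbers, 7 for each row, row after row: the shift along the world's x, y, z normalised to -1 to 1, where 1 is 300 mm, then the turn, a rotation vector about the world's x, y, z normalised to -1 to 1, where 1 is 90 degrees, then the gripper command: -1 is shut, 1 is fully open, values between are in proportion. In form: [dx, dy, dz, rx, ry, rz, hand, dx, dy, dz, rx, ry, rz, hand, ...]. A call has 1 to 10 rows; each row is the pose to reach, as a shift and turn from the pose commanded when the call began; what a row does not reach only later rows make up. A row lasts 1/8 s, in which the tool goes at most 62.5 mm and 10.7 degrees, less where a joint would pass 70% of its speed; a pose out of reach is approached as far as the arm can. A call with a number of a shift or a turn outside -1 to 1 is refused whole. A call with a gripper value outside its range is refused whole. The fingers move at their own pace and stop on an object; FORCE is the grip in N (left out, the last holds). Time passes only in rows, so rows that repeat a pose let the fingers close. It gives the time, the measured TCP pose, the force, the opening and the grip force at its end, in the units of the state.
- status.state(): the state, without advancing time (a new reading comes with each control period).
- imaging.camera(name): name is "scene" or "side" or "wrist"; returns a dict with "color" (400x640x3 uint8, red, green, blue), "mtx" (3x3 intrinsics, pixels), "k1" (the pictures are not rectified: a ray, as slopes to the right and down, at radius r is drawn at 1 + k1 r^2 times it, then the intrinsics apply), "R" (3x3) and "t" (3): a world point X has camera coordinates R X + t; the wrist camera has in their place "tool_from_camera" (4x4, takes a point from camera to tool coordinates, whose origin is the TCP and whose axes are the flange's). Camera axes: x right, y down, z forward; pixel columns grow to the right and rows downward; lengths in m; the calibration is good to about 2 mm. A picture is of the moment at which its call begins: read the wrist's pose just before it. There is no depth.
- sign_off(): hands the job in; it is judged then, once.
The state is a dict: "time": time; "q": joint angles; "joint_vel": joint speeds; "joint_torque": joint torques, N m; "position": TCP position; "orientation": TCP orientation; "force": force on the tool from outside, world axes, zero at the start; "ft_torque": the same for the moment, N m; "grip_width": opening from 0.0 (shut) to 1.0 (fully open); "gripper_force": force on a finger pad.
Only numpy, scipy, OpenCV 4.12 (cv2) and the standard library are available. Lean on these libraries where they do the work, as an engineer would, in place of code of your own. Each camera call takes 0.05 s, during which the arm holds its last target. There are 200 camera calls.

## Working session

There is one attempt and no reset: what is moved stays moved. The work goes in short steps, Python scripts to look and compute and a shell command to move; the robot and the scene stay as the last step left them, time stands still between calls to the robot, and variables do not carry over. Pictures are saved under pics/ and viewed, at most 10 in all, crops included, and the job is handed in when it is done.

```bash
mkdir -p pics
cat > h.py <<'E'
import numpy as np, cv2
from plant import status, imaging
from scipy.spatial.transform import Rotation as Ro
def snap(n,f):
    s=status.state(); c=imaging.camera(n); cv2.imwrite('pics/'+f+'.png',c['color'][:,:,::-1])
    d={k:np.array(v) for k,v in c.items() if k!='color'}; d['pos']=np.array(s['position']); d['ori']=np.array(s['orientation'])
    np.savez('pics/'+f+'.npz',**d); return c
def cam(f):
    d=dict(np.load('pics/'+f+'.npz'))
    if 'tool_from_camera' in d:
        T=np.eye(4); T[:3,:3]=Ro.from_euler('xyz',d['ori'],degrees=True).as_matrix(); T[:3,3]=d['pos']
        W=T@d['tool_from_camera']; d['R']=W[:3,:3].T; d['t']=-d['R']@W[:3,3]
    return d
def ray(f,u,v):
    d=cam(f); dist=np.array([float(d['k1']),0,0,0])
    p=cv2.undistortPoints(np.array([[[u,v]]],float),d['mtx'],dist,None,None,None,(3,50,1e-10)) if False else cv2.undistortPoints(np.array([[[u,v]]],float),d['mtx'],dist)
    r=d['R'].T@np.array([*p[0,0],1.]); return -d['R'].T@d['t'], r/np.linalg.norm(r)
def atz(f,u,v,z):
    o,r=ray(f,u,v); return o+r*(z-o[2])/r[2]
def proj(f,X):
    d=cam(f); rv=cv2.Rodrigues(d['R'])[0]
    return cv2.projectPoints(np.atleast_2d(np.array(X,float)),rv,d['t'],d['mtx'],np.array([float(d['k1']),0,0,0]))[0][:,0]
def tri(*a):
    A=np.zeros((3,3));b=np.zeros(3)
    for f,u,v in a:
        o,r=ray(f,u,v);P=np.eye(3)-np.outer(r,r);A+=P;b+=P@o
    return np.linalg.solve(A,b)
E
python3 - <<'E'
from h import *
a=snap('scene','sc0');b=snap('side','sd0');snap('wrist','w0')
for f in('sc0','sd0'):
    d=cam(f);print(f,-d['R'].T@d['t'],d['R'][2],d['k1'])
print(status.state())
E
```

```text
sc0 [-0.3855489  -0.28048034  1.23974893] [ 0.61134086  0.20631834 -0.76399941] -0.09273367001858067
sd0 [0.83744013 0.4769699  1.06266189] [-0.26722691 -0.43236164 -0.86119289] 0.019127361732566673
{'time': 0.15, 'q': array([-2.88288398e-04,  7.23538791e+00, -2.31333653e+00,  8.05244818e+01,
       -1.71761914e-03,  9.00008141e+01]), 'joint_vel': array([-0.15598927, -0.10580605,  0.21778112,  0.00519478,  0.00073465,
       -0.02506777]), 'joint_torque': array([-6.60388159e-04, -4.36274636e+01,  3.53150582e+01,  1.35390865e-02,
        2.80258462e-06, -9.74541621e-07]), 'position': array([ 5.24677852e-01, -1.14984908e-05,  2.30686741e-01]), 'orientation': array([-1.79926794e+02,  1.71865794e-03,  8.99988998e+01]), 'force': array([-0.04196557,  0.10440374, -0.66425165]), 'ft_torque': array([0.00892251, 0.03411111, 0.01640133]), 'gripper_force': 0.0, 'grip_width': 1.000274610418099}
```

View pics/sc0.png

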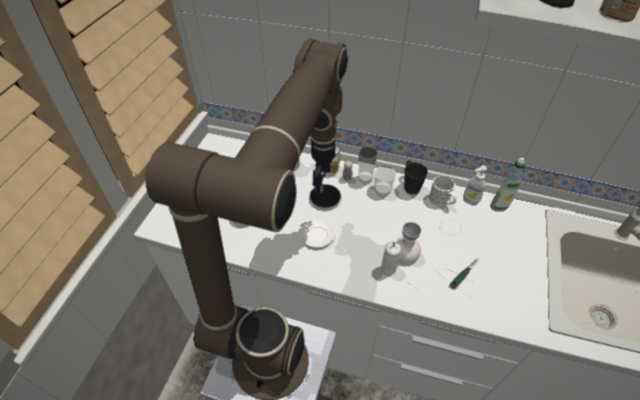

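View pics/sd0.png

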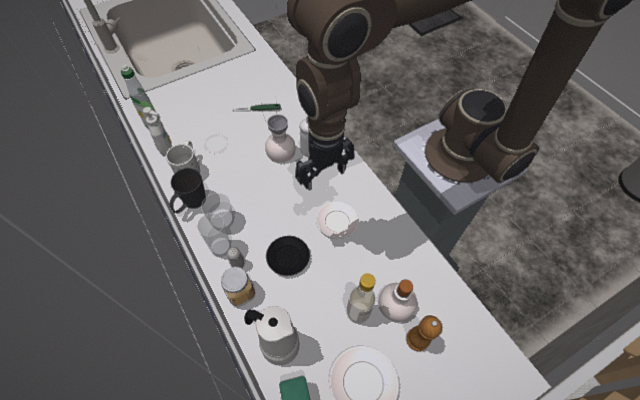

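The side view shows these candidates:
- **Saucers:** white at (337,220), black at (288,256), and a large white plate at (364,380). I choose (337,220).
- **Shut bottle:** (398,300), with its stopper at (405,287). Vinegar is at (362,298) and the mill at (425,333).
- **Open bottle:** (280,145), with the funnel at (277,123). The sugar pourer is at (306,135).

Next I measure these and check the choice in an enlarged crop.

Run:
```python
from h import *
im=cv2.imread('pics/sd0.png')
a=cv2.resize(im[255:365,330:450],None,fx=4,fy=4,interpolation=3)
b=cv2.resize(im[105:245,255:365],None,fx=3.14,fy=3.14,interpolation=3)
h=440;c=np.hstack([a,cv2.resize(b,(346,440))]);print(c.shape);cv2.imwrite('pics/crop1.png',c[:, :800])
p=lambda n,u,v,z:print(n,atz('sd0',u,v,z).round(3))
p('stopper top',405,285,.1455);p('funnel rim',277,121,.143);p('saucer',337,220,.01)
p('sauc L',317,218,.018);p('sauc R',358,221,.018);p('plateL',329,381,.018);p('plateR',400,381,.018);p('vin top',367,280,.238);p('mill top',431,325,.165);p('pour',305,125,.167)
```

```text
(440, 826, 3)
stopper top [0.484 0.298 0.145]
funnel rim [ 0.498 -0.309  0.143]
saucer [0.481 0.009 0.01 ]
sauc L [ 0.53  -0.023  0.018]
sauc R [0.433 0.047 0.018]
plateL [0.735 0.371 0.018]
plateR [0.59  0.457 0.018]
vin top [0.582 0.266 0.238]
mill top [0.499 0.404 0.165]
pour [ 0.445 -0.233  0.167]
```

View pics/crop1.png

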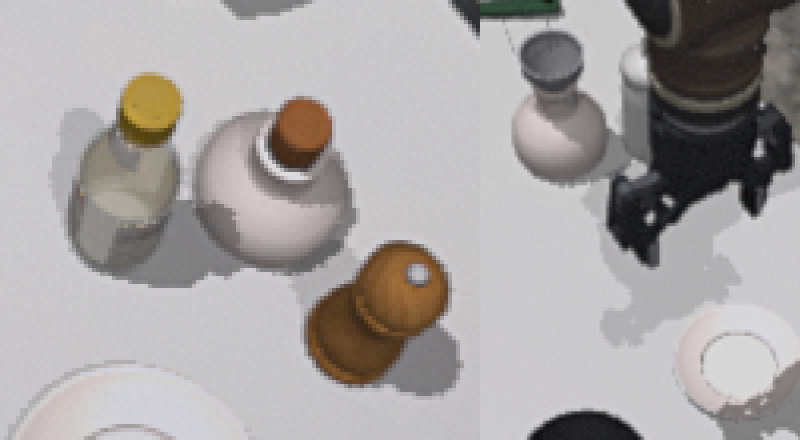

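The crop shows the brown stopper top at about (406,285), vinegar cap (368,279), mill (431,325) and the small white saucer (337,220). The sizes agree: the saucer measures about 120 mm, and the plate is larger at about 169 mm. I'll move above the stopper with the closing axis turned about 31° so the fingers pass between vinegar and mill.

```bash
python3 -m inch '[-0.14,1,0.23,0,0,0.35,0.4,-0.14,1,0.23,0,0,0.35,0.4,-0.14,1,0.23,0,0,0.35,0.4,-0.14,1,0.23,0,0,0.35,0.4,-0.14,1,0.23,0,0,0.35,0.4,-0.14,1,0.23,0,0,0.35,0.4,-0.14,1,0.23,0,0,0.35,0.4,-0.14,1,0.23,0,0,0.35,0.4]' 60
python3 - <<'E'
from h import *
snap('wrist','w1')
s=snap('side','sd1')
im=cv2.imread('pics/sd1.png');w=cv2.imread('pics/w1.png')
a=cv2.resize(im[100:180,250:330],None,fx=5,fy=5,interpolation=3)[:, :]
cv2.imwrite('pics/v1.png',np.hstack([w[:,120:520],a]))
print(status.state()['position'],status.state()['orientation'],status.state()['force'])
for n,X in(('stop',(.483,.299,.1455)),('vin',(.582,.266,.238)),('mill',(.499,.404,.165)),):print(n,proj('w1',X))
E
```

```text
time: 1.15
position: [0.4831, 0.2987, 0.3]
orientation: [-180.0, 0.0, 121.4]
force: [-0.1, -0.9, 0.3]
grip_width: 0.703
gripper_force: 0.0
[0.48323309 0.29869328 0.30020454] [-1.79980917e+02  4.26960405e-03  1.21385186e+02] [-0.59373445 -0.09991179 -0.82434521]
stop [[314.43894291 183.16979937]]
vin [[400.15115631 313.47661137]]
mill [[396.13592586  96.12776472]]
```

View pics/v1.png

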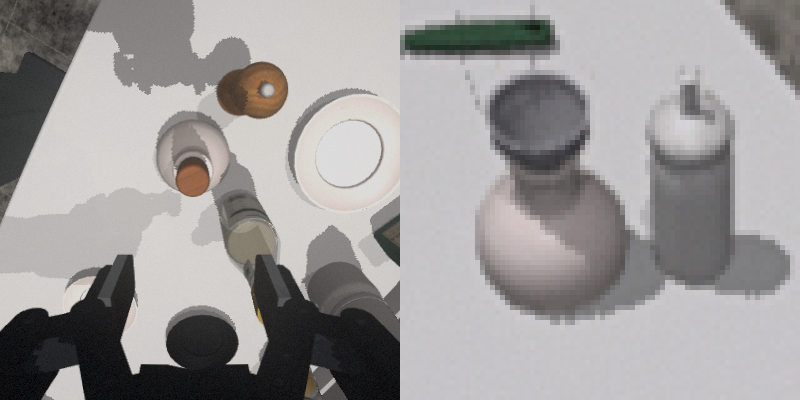

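The wrist view shows the stopper top at full-image pixel (313,178), mill knob (388,90) and vinegar cap about (378,300). The side crop shows the funnel rim centre at about (277.7,122.5) and the pourer at about (308,130).

Run:
```python
from h import *
print('stop w',atz('w1',313,178,.1455),'side',atz('sd0',406,285,.1455),'tri',tri(('w1',313,178),('sd0',406,285)))
print('funnel',atz('sd1',277.7,122.5,.1425))
print('lip w', atz('w1',314,160,.105))
print('vin',atz('sd0',367.7,277,.238),'w',tri(('w1',378,300),('sd0',367.7,277)))
print('mill',atz('w1',388,90,.170),atz('sd0',434.5,323.5,.170))
print('pour tube',atz('sd1',308,117,.167), 'base',atz('sd1',308,153,0.0))
for z in(0,0.1):
  print('saucer R/L',atz('sd0',337,220,.01))
```

```text
stop w [0.47912099 0.30269391 0.1455    ] side [0.48188286 0.2995529  0.1455    ] tri [0.47984774 0.29988683 0.1396883 ]
funnel [ 0.49878227 -0.30274848  0.1425    ]
lip w [0.47510441 0.31101788 0.105     ]
vin [0.57680629 0.26123153 0.238     ] w [0.57091702 0.256848   0.21860435]
mill [0.48943293 0.40380112 0.17      ] [0.49187476 0.40584663 0.17      ]
pour tube [ 0.42161003 -0.25540327  0.167     ] base [ 0.42407572 -0.2560076   0.        ]
saucer R/L [0.48099217 0.00915145 0.01      ]
saucer R/L [0.48099217 0.00915145 0.01      ]
```

```bash
python3 -m inch '[-0.009,0.008,-0.333,0,0,0,0.4,-0.009,0.008,-0.333,0,0,0,0.4,-0.009,0.008,-0.333,0,0,0,0.4,-0.009,0.008,-0.333,0,0,0,0.4]' 60
python3 - <<'E'
from h import *
snap('wrist','w2');snap('side','sd2')
w=cv2.imread('pics/w2.png');s=cv2.imread('pics/sd2.png')
a=cv2.resize(s[240:340,350:450],None,fx=4,fy=4,interpolation=3)
cv2.imwrite('pics/v2.png',np.hstack([w[:,120:520],a]))
print(proj('w2',(.4805,.301,.1455)),proj('sd2',(.4805,.301,.1455)))
E
```

```text
time: 1.75
position: [0.481, 0.3022, 0.2023]
orientation: [179.9, 0.0, 121.4]
force: [-0.2, 0.1, 0.2]
grip_width: 0.698
gripper_force: 0.0
[[312.59873323 223.98527177]] [[406.84962209 285.21636294]]
```

View pics/v2.png

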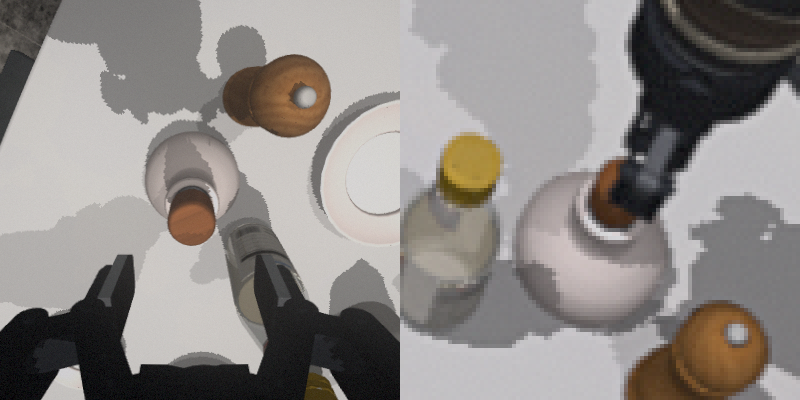

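The stopper top centre is at (311,222), against a predicted (312.6,224), so it is within about 1 mm. Vinegar and mill are clear of the fingers' path.

```bash
python3 - <<'E'
from h import *
P=atz('w2',311,222,.1455);d=cam('w2');print(P,d['pos'])
t=np.radians(31.4);e=np.array([np.cos(t),np.sin(t)]);n=np.array([-e[1],e[0]])
D=(P-d['pos'])[:2];print('closing',D@e,'perp',D@n, 'tcp->', proj('w2',d['pos']))
E
python3 -m inch '[0,0,-0.28,0,0,0,0.4,0,0,-0.28,0,0,0,0.4,0,0,-0.28,0,0,0,0.4,0,0,-0.28,0,0,0,0.4]' 60
```

```text
[0.4788136  0.30168402 0.1455    ] [0.48101228 0.30218128 0.2022594 ]
closing -0.0021357672017335637 perp 0.0007210976824546289 tcp-> [[314.34057841 266.34306881]]
time: 2.35
position: [0.4815, 0.3031, 0.1187]
orientation: [179.8, -0.0, 121.5]
force: [0.2, 0.6, -0.1]
grip_width: 0.698
gripper_force: 0.0
```

```bash
python3 -m inch '[-0.003,-0.002,-0.005,0,0,0,0.4,-0.003,-0.002,-0.005,0,0,0,0,-0.003,-0.002,-0.005,0,0,0,-0.3,-0.003,-0.002,-0.005,0,0,0,-0.5,-0.003,-0.002,-0.005,0,0,0,-0.5,-0.003,-0.002,-0.005,0,0,0,-0.5]' 70
python3 - <<'E'
from h import *
s=status.state();print(s['position'],s['force'],s['ft_torque'],s['grip_width'],s['gripper_force'])
E
```

```text
time: 3.1
position: [0.4796, 0.3019, 0.1154]
orientation: [180.0, -0.0, 121.5]
force: [-0.9, -0.5, 4.1]
grip_width: 0.384
gripper_force: 69.8
[0.47960335 0.3019193  0.11536896] [-0.90590523 -0.47571862  4.1375966 ] [-0.12945245  0.17581498  0.0181624 ] 0.3838426633388303 69.80006575584412
```

Gripped: the width reads about 33 mm. I'll rock about the pads' axis around the seal pivot, rising 1 mm per swing, and watch the force.

```bash
python3 -m inch '[0.0104,0.0063,0,-0.0492,0.0806,0,-0.5,0.0104,0.0063,0,-0.0492,0.0806,0,-0.5,-0.0104,-0.0063,0.003,0.0492,-0.0806,0,-0.5,-0.0104,-0.0063,0.003,0.0492,-0.0806,0,-0.5,-0.0104,-0.0063,0.003,0.0492,-0.0806,0,-0.5,0.0104,0.0063,0.006,-0.0492,0.0806,0,-0.5,0.0104,0.0063,0.006,-0.0492,0.0806,0,-0.5,0.0104,0.0063,0.006,-0.0492,0.0806,0,-0.5]'
python3 - <<'E'
from h import *
s=status.state();print(s['force'],s['ft_torque'],s['grip_width'])
R=Ro.from_euler('xyz',s['orientation'],degrees=True).as_matrix();print('tilt',np.degrees(np.arccos(-R[2,2])),R[:,2])
snap('side','sd3')
E
```

```text
time: 4.1
position: [0.4835, 0.3042, 0.1148]
orientation: [-171.2, -0.0, 121.5]
force: [-2.3, -1.1, -9.6]
grip_width: 0.379
gripper_force: 77.2
[-2.32187444 -1.10864465 -9.57878098] [ 0.09267395 -0.11505187  0.0288173 ] 0.3790765240720196
tilt 8.788134765520107 [-0.13031079 -0.07975705 -0.98826004]
```

```bash
python3 -m inch '[-0.0208,-0.0126,0,0.0984,-0.1612,0,-0.5,-0.0208,-0.0126,0,0.0984,-0.1612,0,-0.5,-0.0208,-0.0126,0,0.0984,-0.1612,0,-0.5]'
python3 - <<'E'
from h import *
s=status.state();print(s['position'],s['force'],s['ft_torque'],s['grip_width'])
snap('side','sd4')
s=cv2.imread('pics/sd4.png');s0=cv2.imread('pics/sd0.png');s3=cv2.imread('pics/sd3.png')
c=lambda i:cv2.resize(i[260:340,370:430],None,fx=4,fy=4,interpolation=3)
cv2.imwrite('pics/v3.png',np.hstack([c(s0),c(s3),c(s)]))
E
```

```text
time: 4.53
position: [0.4733, 0.2981, 0.1161]
orientation: [171.6, 0.0, 121.5]
force: [-1.4, -1.1, -10.4]
grip_width: 0.383
gripper_force: 77.3
[0.47333065 0.29812061 0.11605662] [ -1.4196192   -1.1370128  -10.35362386] [-0.34364247  0.68210241  0.04053212] 0.3828683847191401
```

View pics/v3.png

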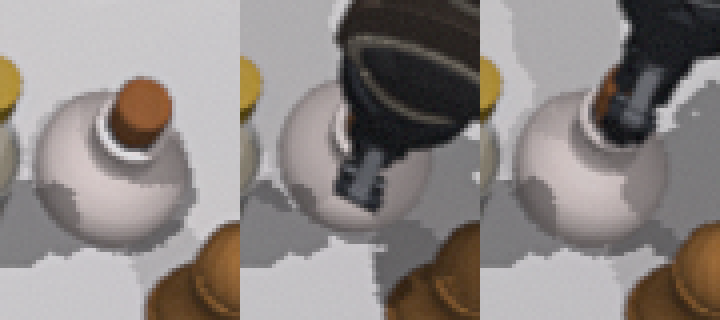

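The bottle stands upright at the same place in all three crops (left edge at about x=36). The pull is about at the bottle's weight, so I'll rock on with a slightly lower lift.

```bash
python3 -m inch '[0.0208,0.0126,-0.002,-0.0984,0.1612,0,-0.5,0.0208,0.0126,-0.002,-0.0984,0.1612,0,-0.5,0.0208,0.0126,-0.002,-0.0984,0.1612,0,-0.5]'; python3 -m inch '[-0.0208,-0.0126,0,0.0984,-0.1612,0,-0.5,-0.0208,-0.0126,0,0.0984,-0.1612,0,-0.5,-0.0208,-0.0126,0,0.0984,-0.1612,0,-0.5]'
```

```text
time: 4.95
position: [0.4846, 0.3049, 0.1152]
orientation: [-171.4, -0.0, 121.5]
force: [-0.9, -0.2, -9.2]
grip_width: 0.376
gripper_force: 77.3
time: 5.32
position: [0.4747, 0.299, 0.117]
orientation: [171.4, 0.0, 121.5]
force: [-0.4, -0.8, -10.9]
grip_width: 0.376
gripper_force: 77.3
```

```bash
python3 -m inch '[0.0208,0.0126,-0.004,-0.0984,0.1612,0,-0.5,0.0208,0.0126,-0.004,-0.0984,0.1612,0,-0.5,0.0208,0.0126,-0.004,-0.0984,0.1612,0,-0.5]'; python3 -m inch '[-0.0208,-0.0126,-0.002,0.0984,-0.1612,0,-0.5,-0.0208,-0.0126,-0.002,0.0984,-0.1612,0,-0.5,-0.0208,-0.0126,-0.002,0.0984,-0.1612,0,-0.5]'
```

```text
time: 5.7
position: [0.4843, 0.3048, 0.1144]
orientation: [-171.4, -0.0, 121.5]
force: [-1.3, -0.4, -8.8]
grip_width: 0.378
gripper_force: 77.4
time: 6.08
position: [0.4746, 0.2989, 0.1153]
orientation: [171.4, 0.0, 121.5]
force: [0.3, -0.2, -10.0]
grip_width: 0.378
gripper_force: 78.0
```

```bash
cat > f.py <<'E'
from h import *
s=status.state();print('t',s['time'],'p',s['position'].round(5),'F',s['force'].round(2),'M',s['ft_torque'].round(2),'g',round(s['grip_width'],4))
E
python3 -m inch '[0.0104,0.0063,0.002,-0.0492,0.0806,0,-0.5,0.0104,0.0063,0.002,-0.0492,0.0806,0,-0.5,0.0104,0.0063,0.002,-0.0492,0.0806,0,-0.5]'>/dev/null; python3 f.py;  python3 -m inch '[0,0,-0.007,0,0,0,-0.5,0,0,-0.007,0,0,0,-0.5]'>/dev/null; python3 f.py
python3 - <<'E'
from h import *
snap('side','sd5');snap('wrist','w5')
# bottle shift/tilt vs sd0: phase shift of patches: lower body
a=cv2.imread('pics/sd0.png',0)
for f in('sd3','sd4','sd5'):
    b=cv2.imread(f'pics/{f}.png',0)
    for n,(x0,x1,y0,y1) in {'body low-left':(374,400,300,326),'lip-left':(388,404,285,300),'bottom':(385,412,310,326)}.items():
        t=a[y0:y1,x0:x1];r=cv2.matchTemplate(b[y0-5:y1+5,x0-5:x1+5],t,cv2.TM_CCOEFF_NORMED);_,m,_,l=cv2.minMaxLoc(r);print(f,n,round(m,2),l[0]-5,l[1]-5)
E
```

```text
t 6.45 p [0.48052 0.30254 0.11497] F [  0.4  -0.1 -10.9] M [ 0.15 -0.18 -0.01] g 0.3784
t 6.7 p [0.47892 0.30155 0.11318] F [  0.16  -1.15 -10.05] M [0.   0.1  0.03] g 0.3795
sd3 body low-left 0.39 -5 -5
sd3 lip-left 0.75 0 1
sd3 bottom 0.36 1 -2
sd4 body low-left 0.94 0 0
sd4 lip-left 0.91 1 -2
sd4 bottom 0.94 0 0
sd5 body low-left 0.98 0 0
sd5 lip-left 0.72 0 -1
sd5 bottom 0.84 0 0
```

```bash
for i in 1 2 ; do python3 -m inch '[0,0,-0.005,0,0,0,-0.5,0,0,-0.005,0,0,0,-0.5]'>/dev/null; python3 f.py; done
```

```text
t 7.05 p [0.47945 0.30142 0.11271] F [-2.63 -3.48  2.01] M [-0.96  0.82 -0.02] g 0.3788
t 7.3 p [0.47953 0.30146 0.11199] F [-4.58 -5.76  6.88] M [-1.33  1.16 -0.01] g 0.3796
```

View pics/w5.png

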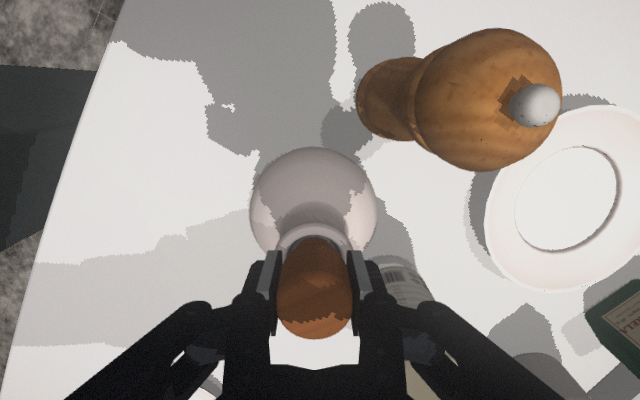

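The wrist view shows the bottle's mouth and a dark crescent at (318,243), so the stopper is partly up. Lowering until contact shows that the bottle was hanging slightly lifted. I'll go on rocking with a lighter pull, checking the force after each swing.

```bash
python3 -m inch '[0.0104,0.0063,0.003,-0.0492,0.0806,0,-0.5,0.0104,0.0063,0.003,-0.0492,0.0806,0,-0.5]'>/dev/null; python3 f.py; for i in 1 2; do python3 -m inch '[-0.0208,-0.0126,0.001,0.0984,-0.1612,0,-0.5,-0.0208,-0.0126,0.001,0.0984,-0.1612,0,-0.5,-0.0208,-0.0126,0.001,0.0984,-0.1612,0,-0.5]'>/dev/null; python3 f.py; python3 -m inch '[0.0208,0.0126,0.001,-0.0984,0.1612,0,-0.5,0.0208,0.0126,0.001,-0.0984,0.1612,0,-0.5,0.0208,0.0126,0.001,-0.0984,0.1612,0,-0.5]'>/dev/null; python3 f.py; done
```

```text
t 7.55 p [0.4833  0.30431 0.1091 ] F [-2.57 -2.35 -5.18] M [-0.33  0.47 -0.01] g 0.3763
t 7.925 p [0.4744  0.29894 0.1114 ] F [ -0.43   0.04 -11.34] M [-0.34  0.51 -0.05] g 0.3785
t 8.3 p [0.48378 0.30447 0.11058] F [-3.16 -2.74 -4.44] M [-0.42  0.55 -0.  ] g 0.3795
t 8.675 p [0.47458 0.29892 0.11182] F [ -0.54  -0.71 -10.3 ] M [-0.28  0.59 -0.05] g 0.3777
t 9.05 p [0.48398 0.30456 0.11124] F [-4.4  -2.8  -3.55] M [-0.42  0.62 -0.03] g 0.3788
```

The force reading shows the bottle hanging at one side of the swing and standing at the other, so it swings along with the stopper. I'll set it down, let go, and grip again cleanly.

```bash
python3 -m inch '[-0.0104,-0.0063,-0.002,0.0492,-0.0806,0,-0.5,-0.0104,-0.0063,-0.006,0.0492,-0.0806,0,-0.5,-0.0104,-0.0063,-0.006,0.0492,-0.0806,0,-0.5]'>/dev/null; python3 f.py; python3 -m inch '[0,0,0,0,0,0,-0.15,0,0,0,0,0,0,0,0,0,0,0,0,0,0.1]'>/dev/null; python3 f.py; python3 -m inch '[0,0,0.3,0,0,0,0.3,0,0,0.3,0,0,0,0.3,0,0,0.3,0,0,0,0.3]'>/dev/null; python3 f.py
python3 - <<'E'
from h import *
snap('wrist','w6');snap('side','sd6')
w=cv2.imread('pics/w6.png');s=cv2.imread('pics/sd6.png')
a=cv2.resize(s[240:340,350:450],None,fx=4,fy=4,interpolation=3)
cv2.imwrite('pics/v6.png',np.hstack([w[:,120:520],a]))
E
```

```text
t 9.425 p [0.47958 0.30201 0.1108 ] F [  0.77   0.49 -10.47] M [0.09 0.05 0.01] g 0.3791
t 9.8 p [0.48046 0.30247 0.11106] F [ 0.38 -1.17 -0.54] M [ 0.03  0.01 -0.04] g 0.5441
t 10.175 p [0.4809  0.30274 0.20319] F [-0.7  0.4 -0.6] M [ 0.03 -0.05 -0.  ] g 0.6479
```

View pics/v6.png

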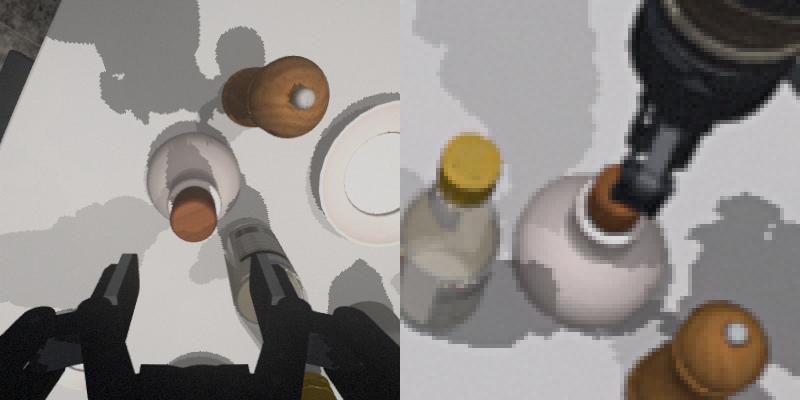

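The bottle stands upright in place. The stopper head is at wrist (314,219) and side (618,190), about home and slightly tilted. The measured TCP swing was 5.4 mm rather than the 3.6 mm intended, so the pivot was too low and dragged the bottle. I'll regrip with a smaller lateral shift.

```bash
python3 -m inch '[0,0,-0.284,0,0,0,0.2,0,0,-0.284,0,0,0,0.2,0,0,-0.284,0,0,0,0,0,0,-0.284,0,0,0,-0.2,0,0,-0.284,0,0,0,-0.5,0,0,-0.284,0,0,0,-0.5,0,0,-0.284,0,0,0,-0.5]' 80 >/dev/null; python3 f.py; python3 -m inch '[0.005,0.003,-0.002,-0.0492,0.0806,0,-0.5,0.005,0.003,-0.002,-0.0492,0.0806,0,-0.5]'>/dev/null; python3 f.py; python3 -m inch '[0,0,0,0,0,0,-0.5]'>/dev/null; python3 f.py
```

```text
t 11.15 p [0.47977 0.30199 0.11533] F [ 2.03  1.01 -4.15] M [ 0.21 -0.45 -0.02] g 0.3767
t 11.4 p [0.4803  0.30248 0.11373] F [-4.99 -2.34  1.15] M [-0.6   1.12 -0.07] g 0.3744
t 11.525 p [0.48004 0.30234 0.1138 ] F [-3.34 -2.05 -4.62] M [-0.32  0.61  0.01] g 0.3746
```

```bash
cat >> f.py <<'E'
R=Ro.from_euler('xyz',s['orientation'],degrees=True).as_matrix();a=-R[:,2]
t=np.radians(31.4);e=np.array([np.cos(t),np.sin(t),0]);n=np.array([-e[1],e[0],0])
print('   tilt_e',np.degrees(a@e).round(2),'tilt_n',np.degrees(a@n).round(2),'pos_e/n rel',((s['position']-[.4794,.3018,.1146])@np.c_[e,n]*1000).round(2),'F_e',(s['force']@e).round(2),'F_n',(s['force']@n).round(2),'M_n',(s['ft_torque']@n).round(2),'M_e',(s['ft_torque']@e).round(2))
E
python3 -c "
from h import *
snap('wrist','w7');snap('side','sd7')"
python3 f.py
echo upright; python3 -m inch '[-0.005,-0.003,0.002,0.0492,-0.0806,0,-0.5,-0.005,-0.003,0.002,0.0492,-0.0806,0,-0.5]'>/dev/null; python3 f.py
echo open; python3 -m inch '[0,0,0,0,0,0,0,0,0,0,0,0,0,0,0,0,0.2,0,0,0,0.2,0,0,0.2,0,0,0,0.2]'>/dev/null; python3 f.py
echo A; python3 -m inch '[0.0104,0.0063,0,-0.0492,0.0806,0,0.2,0.0104,0.0063,0,-0.0492,0.0806,0,0.2,0.0104,0.0063,0,-0.0492,0.0806,0,0.2]'>/dev/null; python3 f.py
echo B; python3 -m inch '[-0.0208,-0.0126,0,0.0984,-0.1612,0,0.2,-0.0208,-0.0126,0,0.0984,-0.1612,0,0.2,-0.0208,-0.0126,0,0.0984,-0.1612,0,0.2]'>/dev/null; python3 f.py
```

```text
t 11.625 p [0.48013 0.30235 0.11382] F [-2.23 -1.33 -7.28] M [0.04 0.05 0.05] g 0.3746
   tilt_e 8.57 tilt_n -0.01 pos_e/n rel [0.91 0.08] F_e -2.6 F_n 0.03 M_n 0.02 M_e 0.06
upright
t 11.875 p [0.47694 0.30027 0.11459] F [ -0.77  -0.51 -10.25] M [0.04 0.15 0.02] g 0.3747
   tilt_e 0.03 tilt_n 0.0 pos_e/n rel [-2.89 -0.03] F_e -0.92 F_n -0.03 M_n 0.1 M_e 0.11
open
t 12.375 p [0.48267 0.30386 0.18035] F [-0.2   0.81  0.01] M [ 0.02  0.01 -0.02] g 0.5983
   tilt_e -0.51 tilt_n -0.01 pos_e/n rel [3.87 0.06] F_e 0.25 F_n 0.8 M_n 0.0 M_e 0.03
A
t 12.75 p [0.48332 0.30419 0.17454] F [-0.53  0.24 -0.28] M [ 0.11 -0.09 -0.04] g 0.5993
   tilt_e 8.39 tilt_n 0.0 pos_e/n rel [ 4.59 -0.01] F_e -0.33 F_n 0.48 M_n -0.14 M_e 0.04
B
t 13.125 p [0.4743  0.29872 0.17685] F [-0.02  0.23  0.28] M [-0.04  0.16 -0.01] g 0.6042
   tilt_e -8.7 tilt_n -0.01 pos_e/n rel [-5.96  0.03] F_e 0.11 F_n 0.21 M_n 0.16 M_e 0.05
```

The free-air test shows the same overshoot, so fast swings leave the arm still settling by 1–2 mm. I'll ramp the swings in smaller rows with settling time.

```bash
python3 -m inch '[0.005,0.003,0,-0.025,0.04,0,0.2,0.0104,0.0063,0,-0.0492,0.0806,0,0.2,0.0104,0.0063,-0.1,-0.0492,0.0806,0,0.2,0.0104,0.0063,-0.19,-0.0492,0.0806,0,0.2,0.0104,0.0063,-0.2,-0.0492,0.0806,0,0.2,0.0104,0.0063,-0.2,-0.0492,0.0806,0,0.2,0.0104,0.0063,-0.2,-0.0492,0.0806,0,0.2]'>/dev/null; python3 f.py
python3 - <<'E'
from h import *
d=cam('w6');t=np.radians(31.4);e=np.array([np.cos(t),np.sin(t)])
P=atz('w6',314,219,.1455);print('w6 stop',P,'e rel cmd',(P[:2]-[.4794,.3018])@e)
P=tri(('w6',314,219),('sd6',350+(618-400)/4,240+190/4));print(P)
E
echo grip; python3 -m inch '[0,0,0,0,0,0,-0.1,0,0,0,0,0,0,-0.5,0,0,0,0,0,0,-0.5,0,0,0,0,0,0,-0.5]' 60 >/dev/null; python3 f.py; python3 -m inch '[0,0,0,0,0,0,-0.5,0,0,0,0,0,0,-0.5]' >/dev/null; python3 f.py
```

```text
t 14.0 p [0.48019 0.30233 0.11661] F [ 0.76 -0.15 -0.19] M [ 0.01  0.02 -0.01] g 0.5979
   tilt_e -0.14 tilt_n -0.0 pos_e/n rel [0.95 0.04] F_e 0.58 F_n -0.53 M_n 0.01 M_e 0.02
w6 stop [0.4796666  0.30496857 0.1455    ] e rel cmd 0.0018784123898869384
[0.4829336  0.29977837 0.13052311]
grip
t 14.5 p [0.47929 0.30171 0.11549] F [-3.18 -1.18  6.14] M [-0.49  0.63  0.  ] g 0.3735
   tilt_e -0.02 tilt_n 0.0 pos_e/n rel [-0.14 -0.01] F_e -3.33 F_n 0.65 M_n 0.79 M_e -0.09
t 14.75 p [0.47929 0.30171 0.11549] F [-2.58 -1.95  6.08] M [-0.39  0.6   0.02] g 0.3767
   tilt_e -0.02 tilt_n 0.0 pos_e/n rel [-0.14 -0.02] F_e -3.21 F_n -0.32 M_n 0.72 M_e -0.02
```

```bash
echo A; python3 -m inch '[0.0026,0.0016,0,-0.0123,0.0202,0,-0.5,0.0052,0.0032,0.001,-0.0246,0.0403,0,-0.5,0.0078,0.0047,0.001,-0.0369,0.0605,0,-0.5,0.0104,0.0063,0.002,-0.0492,0.0806,0,-0.5,0.0104,0.0063,0.002,-0.0492,0.0806,0,-0.5]'>/dev/null; python3 f.py;python3 -m inch '[0,0,0,0,0,0,-0.5]'>/dev/null; python3 f.py; 
echo B; python3 -m inch '[-0.0052,-0.0032,0,0.0246,-0.0403,0,-0.5,-0.0104,-0.0063,0,0.0492,-0.0806,0,-0.5,-0.0156,-0.0095,0,0.0738,-0.1209,0,-0.5,-0.0208,-0.0126,0,0.0984,-0.1612,0,-0.5,-0.0208,-0.0126,0,0.0984,-0.1612,0,-0.5]'>/dev/null; python3 f.py;python3 -m inch '[0,0,0,0,0,0,-0.5]'>/dev/null; python3 f.py
```

```text
A
t 15.375 p [0.48294 0.30396 0.11741] F [-5.15 -3.08 14.81] M [-0.58  0.95 -0.  ] g 0.3749
   tilt_e 8.42 tilt_n -0.0 pos_e/n rel [ 4.15 -0.  ] F_e -6.0 F_n 0.06 M_n 1.11 M_e -0.0
t 15.5 p [0.48277 0.30386 0.11739] F [-3.63 -3.49 12.39] M [-0.49  0.77  0.05] g 0.3713
   tilt_e 8.37 tilt_n -0.0 pos_e/n rel [ 3.95 -0.  ] F_e -4.92 F_n -1.09 M_n 0.91 M_e -0.02
B
t 16.125 p [0.47537 0.29932 0.11708] F [-5.69 -3.21 10.25] M [-0.85  1.23 -0.01] g 0.3722
   tilt_e -8.62 tilt_n 0.0 pos_e/n rel [-4.74 -0.02] F_e -6.53 F_n 0.23 M_n 1.49 M_e -0.08
t 16.25 p [0.47544 0.29941 0.11702] F [-7.38 -4.92 13.85] M [-1.07  1.61  0.01] g 0.3762
   tilt_e -8.5 tilt_n -0.0 pos_e/n rel [-4.62  0.02] F_e -8.86 F_n -0.35 M_n 1.93 M_e -0.08
```

The bottle now stays pressed on the worktop and the stopper is creeping up. I'll raise the tool, shift it a little towards −e and continue.

```bash
echo B; python3 -m inch '[-0.0028,-0.0017,0.006,0,0,0,-0.5,-0.0028,-0.0017,0.006,0,0,0,-0.5]'>/dev/null; python3 f.py
echo A; python3 -m inch '[0.0052,0.0032,0.001,-0.0246,0.0403,0,-0.5,0.0104,0.0063,0.001,-0.0492,0.0806,0,-0.5,0.0156,0.0095,0.002,-0.0738,0.1209,0,-0.5,0.0208,0.0126,0.002,-0.0984,0.1612,0,-0.5,0.0208,0.0126,0.002,-0.0984,0.1612,0,-0.5]'>/dev/null; python3 f.py
echo B; python3 -m inch '[-0.0052,-0.0032,0.001,0.0246,-0.0403,0,-0.5,-0.0104,-0.0063,0.001,0.0492,-0.0806,0,-0.5,-0.0156,-0.0095,0.002,0.0738,-0.1209,0,-0.5,-0.0208,-0.0126,0.002,0.0984,-0.1612,0,-0.5,-0.0208,-0.0126,0.002,0.0984,-0.1612,0,-0.5]'>/dev/null; python3 f.py
```

```text
B
t 16.5 p [0.47533 0.2993  0.11719] F [-2.08 -1.14  1.39] M [-0.36  0.56 -0.02] g 0.3748
   tilt_e -8.45 tilt_n 0.0 pos_e/n rel [-4.77 -0.01] F_e -2.37 F_n 0.11 M_n 0.67 M_e -0.01
A
t 17.125 p [0.48224 0.30355 0.1175 ] F [-2.55 -2.18  4.15] M [-0.32  0.47 -0.08] g 0.3745
   tilt_e 8.61 tilt_n -0.0 pos_e/n rel [3.34 0.02] F_e -3.32 F_n -0.53 M_n 0.56 M_e -0.03
B
t 17.75 p [0.47435 0.29878 0.11782] F [ 2.1   0.74 -7.13] M [0.02 0.03 0.01] g 0.3751
   tilt_e -8.42 tilt_n -0.01 pos_e/n rel [-5.89  0.05] F_e 2.18 F_n -0.46 M_n 0.01 M_e 0.03
```

```bash
for i in 1 2; do
python3 -m inch '[0.0052,0.0032,0.001,-0.0246,0.0403,0,-0.5,0.0104,0.0063,0.002,-0.0492,0.0806,0,-0.5,0.0156,0.0095,0.003,-0.0738,0.1209,0,-0.5,0.0208,0.0126,0.004,-0.0984,0.1612,0,-0.5,0.0208,0.0126,0.004,-0.0984,0.1612,0,-0.5]'>/dev/null; python3 f.py
python3 -m inch '[-0.0052,-0.0032,0,0.0246,-0.0403,0,-0.5,-0.0104,-0.0063,0,0.0492,-0.0806,0,-0.5,-0.0156,-0.0095,0,0.0738,-0.1209,0,-0.5,-0.0208,-0.0126,0,0.0984,-0.1612,0,-0.5,-0.0208,-0.0126,0,0.0984,-0.1612,0,-0.5]'>/dev/null; python3 f.py; done
python3 -c "
from h import *
snap('side','sd8')"
```

```text
t 18.375 p [0.4823  0.30359 0.1181 ] F [-0.85 -1.49 -4.52] M [ 0.05  0.03 -0.02] g 0.3768
   tilt_e 8.7 tilt_n -0.0 pos_e/n rel [3.41 0.01] F_e -1.5 F_n -0.83 M_n 0.0 M_e 0.06
t 19.0 p [0.47417 0.29864 0.11958] F [ 1.18  0.42 -6.62] M [-0.1   0.26  0.05] g 0.3785
   tilt_e -8.49 tilt_n -0.0 pos_e/n rel [-6.11  0.03] F_e 1.22 F_n -0.26 M_n 0.27 M_e 0.05
t 19.625 p [0.4826  0.30371 0.11993] F [-1.99 -0.64 -4.41] M [ 0.01 -0.03 -0.03] g 0.3758
   tilt_e 8.61 tilt_n 0.0 pos_e/n rel [ 3.72 -0.03] F_e -2.03 F_n 0.49 M_n -0.03 M_e -0.01
t 20.25 p [0.47446 0.29886 0.12126] F [ 1.05  1.43 -6.36] M [0.04 0.1  0.01] g 0.3771
   tilt_e -8.55 tilt_n -0.01 pos_e/n rel [-5.75  0.06] F_e 1.64 F_n 0.68 M_n 0.06 M_e 0.08
```

Steady now: the pull is 4–6 N and the stopper is rising. Continuing.

```bash
for i in 1 2 3; do
python3 -m inch '[0.0052,0.0032,0.002,-0.0246,0.0403,0,-0.5,0.0104,0.0063,0.003,-0.0492,0.0806,0,-0.5,0.0156,0.0095,0.004,-0.0738,0.1209,0,-0.5,0.0208,0.0126,0.004,-0.0984,0.1612,0,-0.5,0.0208,0.0126,0.004,-0.0984,0.1612,0,-0.5]'>/dev/null; python3 f.py | head -1
python3 -m inch '[-0.0052,-0.0032,0,0.0246,-0.0403,0,-0.5,-0.0104,-0.0063,0.001,0.0492,-0.0806,0,-0.5,-0.0156,-0.0095,0.001,0.0738,-0.1209,0,-0.5,-0.0208,-0.0126,0.002,0.0984,-0.1612,0,-0.5,-0.0208,-0.0126,0.002,0.0984,-0.1612,0,-0.5]'>/dev/null; python3 f.py|head -1; done
```

```text
t 20.925 p [0.48244 0.30359 0.12104] F [-1.58 -1.02 -4.46] M [-0.1   0.12  0.02] g 0.3741
t 21.55 p [0.47425 0.29869 0.12267] F [ 1.26  0.99 -7.97] M [-0.16  0.31  0.01] g 0.3737
t 22.175 p [0.48226 0.3035  0.12296] F [-2.28 -1.81 -2.56] M [-0.31  0.4  -0.02] g 0.3756
t 22.8 p [0.47403 0.29855 0.12451] F [-0.64 -1.68 -6.17] M [-0.48  0.68 -0.03] g 0.3764
t 23.425 p [0.48262 0.30364 0.12473] F [-1.76 -1.64 -4.5 ] M [-0.19  0.16 -0.04] g 0.375
t 24.05 p [0.47436 0.29875 0.12667] F [ 0.03 -0.21 -8.72] M [-0.24  0.26 -0.01] g 0.3699
```

```bash
for i in 1 2; do
python3 -m inch '[0.0052,0.0032,0.001,-0.0246,0.0403,0,-0.5,0.0104,0.0063,0.002,-0.0492,0.0806,0,-0.5,0.0156,0.0095,0.003,-0.0738,0.1209,0,-0.5,0.0208,0.0126,0.004,-0.0984,0.1612,0,-0.5,0.0208,0.0126,0.004,-0.0984,0.1612,0,-0.5]'>/dev/null; python3 f.py | head -1
python3 -m inch '[-0.0052,-0.0032,0,0.0246,-0.0403,0,-0.5,-0.0104,-0.0063,0.001,0.0492,-0.0806,0,-0.5,-0.0156,-0.0095,0.001,0.0738,-0.1209,0,-0.5,-0.0208,-0.0126,0.002,0.0984,-0.1612,0,-0.5,-0.0208,-0.0126,0.002,0.0984,-0.1612,0,-0.5]'>/dev/null; python3 f.py|head -1; done
```

```text
t 24.675 p [0.48316 0.30408 0.12761] F [-0.89 -0.22  0.91] M [-0.18  0.24  0.04] g 0.3775
t 25.3 p [0.47442 0.29876 0.12848] F [-2.57 -2.54 -2.45] M [-0.5   0.77 -0.01] g 0.3779
t 25.925 p [0.48336 0.30425 0.12908] F [-0.72  0.28  0.89] M [ 0.08 -0.15  0.02] g 0.3758
t 26.55 p [0.47419 0.29865 0.1304 ] F [-2.99 -0.7  -1.69] M [-0.52  0.87  0.02] g 0.3759
```

```bash
python3 -m inch '[0.0052,0.0032,0.001,-0.0246,0.0403,0,-0.5,0.0104,0.0063,0.003,-0.0492,0.0806,0,-0.5,0.0104,0.0063,0.005,-0.0492,0.0806,0,-0.5,0.0104,0.0063,0.01,-0.0492,0.0806,0,-0.5,0.0104,0.0063,0.015,-0.0492,0.0806,0,-0.5]'>/dev/null; python3 f.py
python3 -m inch '[0,0,0.01,0,0,0,-0.5,0,0,0.02,0,0,0,-0.5,0,0,0.03,0,0,0,-0.5,0,0,0.04,0,0,0,-0.5]'>/dev/null; python3 f.py|head -1
python3 -m inch '[0,0,0.02,0,0,0,-0.5,0,0,0.05,0,0,0,-0.5,0,0,0.1,0,0,0,-0.5]'>/dev/null; python3 f.py|head -1
```

```text
t 27.175 p [0.47883 0.30149 0.13475] F [0.39 0.61 0.21] M [ 0.03 -0.03  0.04] g 0.3778
   tilt_e -0.12 tilt_n -0.0 pos_e/n rel [-0.65  0.03] F_e 0.65 F_n 0.32 M_n -0.05 M_e 0.01
t 27.675 p [0.47862 0.30135 0.14677] F [ 0.32  0.02 -1.26] M [ 0.02 -0.   -0.04] g 0.377
t 28.05 p [0.47837 0.30117 0.17699] F [ 0.28 -0.   -0.23] M [ 0.02 -0.08 -0.03] g 0.3736
```

The stopper is free. Now over to the saucer.

```bash
python3 -m inch '[0,-0.1,0.02,0,0,0,-0.5,0,-0.3,0.02,0,0,0,-0.5,0.01,-0.5,0.02,0,0,0,-0.5,0.01,-0.7,0.02,0,0,0,-0.5,0.01,-0.88,0,0,0,0,-0.5,0.01,-0.97,-0.1,0,0,0,-0.5,0.01,-0.97,-0.2,0,0,0,-0.5,0.01,-0.97,-0.25,0,0,0,-0.5,0.01,-0.97,-0.25,0,0,0,-0.5]'>/dev/null; python3 f.py|head -1
python3 -c "
from h import *
snap('side','sd9');snap('wrist','w9')
s=cv2.imread('pics/sd9.png');w=cv2.imread('pics/w9.png')
cv2.imwrite('pics/v9.png',np.hstack([cv2.resize(s[170:350,290:450],None,fx=2.5,fy=2.5,interpolation=3)[:400],w[:,120:520]]))"
```

```text
t 29.175 p [0.48117 0.01054 0.10121] F [ 0.14 -0.   -0.29] M [ 0.03  0.   -0.04] g 0.3741
```

View pics/v9.png

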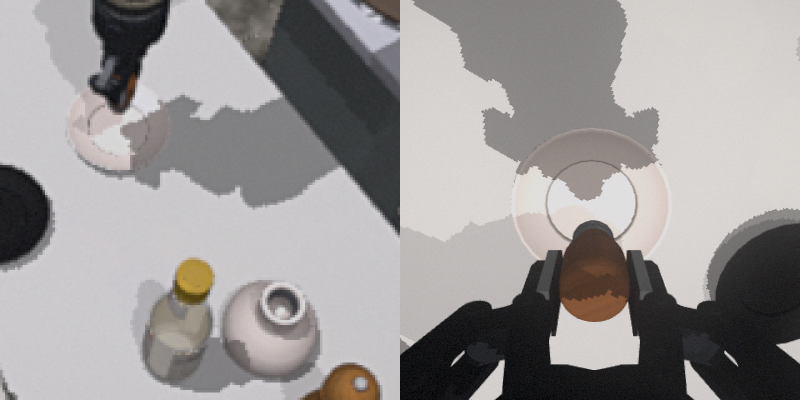

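The view shows the shut bottle open and upright, with its mouth at side pixel (402.8,290.8). The stopper hangs over the saucer, whose inner circle centre is at wrist pixel (312,202).

```bash
python3 - <<'E'
from h import *
print('saucer',atz('w9',312,202,.005), 'mouth',atz('sd9',402.8,290.8,.105), 'plug end', atz('w9',312,225,.063))
E
python3 -m inch '[0,0,-0.06,0,0,0,-0.5,0,0,-0.12,0,0,0,-0.5,0,0,-0.17,0,0,0,-0.5,0,0,-0.17,0,0,0,-0.5]'>/dev/null; python3 f.py|head -1
```

```text
saucer [0.47975226 0.01057232 0.005     ] mouth [0.4818754  0.29948765 0.105     ] plug end [0.47739895 0.01513681 0.063     ]
t 29.775 p [0.4819  0.01061 0.05054] F [ 0.36  0.33 -0.34] M [-0.03  0.01 -0.02] g 0.3741
```

```bash
python3 -m inch '[0,0,-0.013,0,0,0,-0.5,0,0,-0.013,0,0,0,-0.5]'>/dev/null; python3 f.py|head -1; for i in 1 2 3; do python3 -m inch '[0,0,-0.004,0,0,0,-0.5,0,0,-0.004,0,0,0,-0.5]'>/dev/null; python3 f.py|head -1; done
```

```text
t 30.025 p [0.48273 0.01011 0.04971] F [-6.41 -1.51 20.05] M [-0.33  1.6   0.02] g 0.3702
t 30.275 p [0.48284 0.00993 0.04962] F [-10.94  -1.84  29.15] M [-0.42  2.42 -0.06] g 0.3731
t 30.525 p [0.483   0.00981 0.04953] F [-12.66  -2.41  38.49] M [-0.62  3.18 -0.08] g 0.3733
t 30.775 p [0.48323 0.00969 0.04946] F [-16.4   -2.95  47.1 ] M [-0.78  3.97 -0.03] g 0.3725
```

```bash
python3 -m inch '[0,0,0.02,0,0,0,-0.5,0,0,0.022,0,0,0,-0.5,0,0,0.022,0,0,0,-0.5]'>/dev/null; python3 f.py|head -1
```

```text
t 31.15 p [0.48211 0.01027 0.04982] F [-0.24 -0.72  6.36] M [-0.1   0.19 -0.02] g 0.3758
```

```bash
python3 -m inch '[0,0,0.002,0,0,0,-0.5,0,0,0.002,0,0,0,-0.5,0,0,0.002,0,0,0,-0.18,0,0,0.002,0,0,0,-0.12,0,0,0.002,0,0,0,0,0,0,0.002,0,0,0,0.2,0,0,0.002,0,0,0,0.3]'>/dev/null; python3 f.py|head -1; python3 -m inch '[0,0,0.04,0,0,0,0.4,0,0,0.15,0,0,0,0.5,0,0,0.32,0,0,0,0.6,0,0,0.5,0,0,0,0.8,0,0,0.5,0,0,0,1]'>/dev/null; python3 f.py|head -1
python3 -c "
from h import *
snap('side','sd10');snap('wrist','w10')
im=cv2.cvtColor(cv2.imread('pics/sd10.png'),cv2.COLOR_BGR2HSV)[180:250,290:380]
m=cv2.inRange(im,(3,110,40),(18,255,255));n,l,s,c=cv2.connectedComponentsWithStats(m);print([(s[i].tolist(),(c[i]+[290,180]).round(1)) for i in range(1,n) if s[i][4]>8])
print('expected upright: foot',proj('sd10',[(.481,.0106,.005+.030),(.481,.0106,.005+.068)]))"
```

```text
t 32.025 p [0.48149 0.01029 0.05006] F [ 0.12 -0.15 -0.21] M [-0.02  0.02  0.01] g 0.6496
t 32.65 p [0.48392 0.01031 0.20549] F [-0.19  0.22 -0.93] M [ 0.02  0.01 -0.04] g 0.9977
[([42, 26, 11, 15, 128], array([336.7, 212.6]))]
expected upright: foot [[337.67046611 216.17095618]
 [338.31944678 209.48584241]]
```

The stopper stands in the saucer: brown centroid at (336.7,212.6), between the expected foot and top. Next is the funnel. The closing axis goes to about 58°, square to the direction of the pourer.

```bash
python3 -c "
from h import *
s=status.state();print(s['q'].round(1),s['orientation'])"
python3 -m inch '[0.01,-0.15,0.05,0,0,0.05,1,0.02,-0.35,0.05,0,0,0.12,1,0.03,-0.55,0.05,0,0,0.2,1,0.04,-0.75,0.05,0,0,0.27,1,0.05,-0.92,0.05,0,0,0.295,1,0.05,-1,0.05,0,0,0.295,1,0.05,-1,0.05,0,0,0.295,1,0.05,-1,0.05,0,0,0.295,1]' 40
python3 - <<'E'
from h import *
print(status.state()['q'].round(1))
snap('wrist','w11');snap('side','sd11')
w=cv2.imread('pics/w11.png');s=cv2.imread('pics/sd11.png')
cv2.imwrite('pics/v11.png',np.hstack([w[:,60:560],cv2.resize(s[95:195,255:330],None,fx=4,fy=4,interpolation=3)]))
print(proj('w11',[(.4988,-.3027,.1425),(.422,-.255,.167)]))
E
```

```text
[  1.2   2.6 -11.2  76.2   0.   59.7] [1.79903227e+02 5.49569435e-02 1.21497835e+02]
time: 33.75
position: [0.4963, -0.2884, 0.2146]
orientation: [180.0, -0.1, 148.1]
force: [-0.3, -0.1, -0.3]
grip_width: 0.999
gripper_force: 0.0
[-30.2  12.7   2.2  79.6   0.    1.7]
[[298.97654099 227.04216193]
 [294.46029894  99.16706971]]
```

View pics/v11.png

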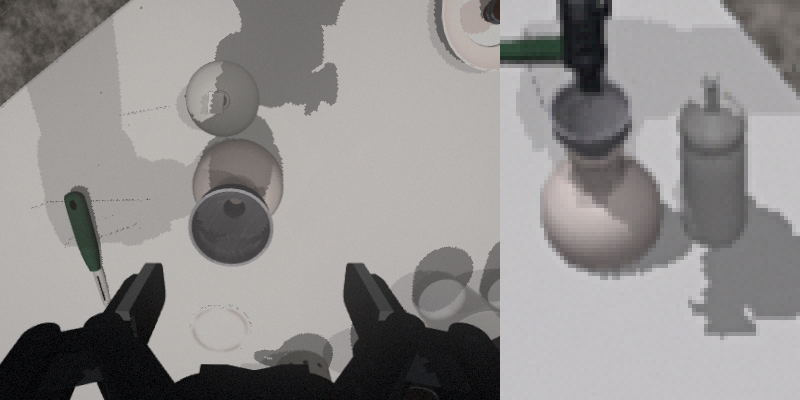

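The last view shows the funnel's rim centre at wrist pixel (291,226.5), with the pourer behind it at about (282,99). The green knife lies flat, out of the way.

Run:
```python
from h import *
P=atz('w11',291,226.5,.1425);p=cam('w11')['pos'];print(P,p,(P-p)/.3)
L=atz('w11',249,226.5,.1425);R=atz('w11',333,226.5,.1425);print('dia',np.linalg.norm(L-R))
# side: fit dark rim in the side picture
print(proj('sd11',P),atz('sd11',255+(591-500)/4,95+117/4,.1425))
w=P[:2]-p[:2];t=np.radians(58.1);print('closing err',w@[np.cos(t),np.sin(t)])
```

```text
[ 0.49533845 -0.30744081  0.1425    ] [ 0.49632717 -0.28844025  0.2146141 ] [-0.00329575 -0.0633352  -0.24038032]
dia 0.061811479841502676
[[277.96946412 121.03401261]] [ 0.50192533 -0.29661202  0.1425    ]
closing err -0.01665341679227995
```

```bash
python3 -m inch '[-0.001,-0.03,-0.04,0,0,0,1,-0.002,-0.058,-0.08,0,0,0,1,-0.002,-0.058,-0.08,0,0,0,1,-0.002,-0.058,-0.08,0,0,0,1]'>/dev/null; python3 f.py|head -1
python3 - <<'E'
from h import *
snap('wrist','w12')
im=cv2.imread('pics/w12.png');p=cam('w12')['pos']
c=proj('w12',(.4953,-.3074,.1425))[0];print('pred',c)
hsv=cv2.cvtColor(im,cv2.COLOR_BGR2HSV);g=cv2.cvtColor(im,cv2.COLOR_BGR2GRAY)
r=int(c[1]);
for row in range(r-40,r+31,10): print(row,' '.join(str(v) for v in g[row,int(c[0])-70:int(c[0])+72:4]))
E
```

```text
t 34.35 p [ 0.49578 -0.30714  0.19091] F [ 0.59 -0.16 -0.43] M [-0.04 -0.01  0.05] g 0.9985
pred [312.90405478 227.62511289]
187 162 161 161 162 163 165 124 138 140 147 151 89 59 70 89 93 89 92 90 90 91 93 64 63 105 119 144 161 154 145 160 187 185 185 186 186
197 165 162 164 162 165 162 125 138 142 100 151 92 93 99 94 98 98 102 106 94 94 94 92 90 83 92 72 162 152 134 186 185 183 183 185 184
207 164 162 162 162 164 164 163 143 130 82 84 84 85 81 87 62 61 64 64 66 61 90 87 87 87 86 87 123 134 183 187 186 186 184 186 185
217 163 161 163 185 182 186 157 87 79 81 81 79 80 78 80 81 76 67 68 76 85 82 84 86 86 84 85 87 102 154 186 185 183 182 185 183
227 185 184 185 186 184 186 134 63 67 73 73 80 77 79 80 78 79 77 81 79 83 81 79 81 82 83 81 84 66 132 184 185 185 183 184 185
237 184 185 186 184 182 184 138 72 65 79 68 68 69 68 74 67 75 67 75 76 79 79 81 80 83 67 70 66 67 133 185 185 185 182 183 186
247 186 186 184 185 187 184 184 132 70 63 70 75 76 70 68 70 69 70 81 75 77 73 70 79 80 71 72 69 133 186 185 185 188 186 185 185
257 186 187 186 186 184 187 186 183 186 133 75 67 65 72 73 77 83 77 79 75 78 68 69 72 66 76 134 185 183 185 185 185 184 186 185 185
```

Run:
```python
from h import *
g=cv2.cvtColor(cv2.imread('pics/w12.png'),cv2.COLOR_BGR2GRAY)
pts=[]
for row in range(212,268,3):
    l=g[row,240:390].astype(int);i=np.where(l<110)[0];i=i[(i>10)&(i<135)]
    if len(i): pts+= [(240+i[0]-1.5,row),(240+i[-1]+1.5,row)]
el=cv2.fitEllipse(np.array(pts,np.float32));print(el)
for P in (atz('w12',*el[0],.1425),atz('w12',312,231,.1425)): print(P,(P-cam('w12')['pos'])/.3)
```

```text
((312.04962158203125, 228.5243377685547), (81.4130859375, 90.63446807861328), 90.91877746582031)
[ 0.49554751 -0.30821535  0.1425    ] [-0.00077705 -0.00359583 -0.16136688]
[ 0.4970326  -0.30918603  0.1425    ] [ 0.00417327 -0.00683142 -0.16136688]
```

```bash
python3 -m inch '[0,-0.003,-0.1,0,0,0,1,0,-0.003,-0.2,0,0,0,1,0,-0.003,-0.26,0,0,0,1,0,-0.003,-0.275,0,0,0,1,0,-0.003,-0.275,0,0,0,1]'>/dev/null; python3 f.py|head -1
python3 -m inch '[0,0,0,0,0,0,0.6,0,0,0,0,0,0,0.45,0,0,0,0,0,0,0.2,0,0,0,0,0,0,0.2,0,0,0,0,0,0,0.2]' 40; python3 f.py|head -1
```

```text
t 35.025 p [ 0.49617 -0.30806  0.10916] F [-0.13  0.09 -0.03] M [ 0.02 -0.01 -0.  ] g 0.9974
time: 35.65
position: [0.4963, -0.3087, 0.1098]
orientation: [-180.0, 0.1, 148.0]
force: [-1.7, -1.1, 6.7]
grip_width: 0.699
gripper_force: 42.2
t 35.65 p [ 0.49626 -0.30873  0.10983] F [-1.69 -1.12  6.67] M [-0.34  0.34 -0.  ] g 0.6989
```

```bash
python3 -m inch '[0,0,0.01,0,0,0,0.2,0,0,0.03,0,0,0,0.2,0,0,0.06,0,0,0,0.2,0,0,0.06,0,0,0,0.2]'>/dev/null; python3 f.py|head -1;  python3 -m inch '[0,0,0.08,0,0,0,0.2,0,0,0.2,0,0,0,0.2,0,0,0.33,0,0,0,0.2,0,0,0.33,0,0,0,0.2]'>/dev/null; python3 f.py|head -1
python3 - <<'E'
from h import *
snap('side','sd13');snap('wrist','w13')
a=cv2.imread('pics/sd0.png',0);b=cv2.imread('pics/sd13.png',0)
for n,(x0,x1,y0,y1) in {'open body':(266,295,140,163)}.items():
    t=a[y0:y1,x0:x1];r=cv2.matchTemplate(b[y0-8:y1+8,x0-8:x1+8],t,cv2.TM_CCOEFF_NORMED);_,m,_,l=cv2.minMaxLoc(r);print(n,round(m,2),l[0]-8,l[1]-8)
E
```

```text
t 36.15 p [ 0.49648 -0.30821  0.1276 ] F [ 0.56 -0.74 -1.  ] M [-0.02 -0.01  0.05] g 0.6983
t 36.65 p [ 0.49725 -0.30877  0.22897] F [ 0.75 -0.52 -1.04] M [ 0.02 -0.04 -0.05] g 0.7009
open body 0.96 0 0
```

```bash
python3 -m inch '[-0.01,0.1,0,0,0,-0.02,0.2,-0.01,0.25,0,0,0,-0.05,0.2,-0.015,0.43,0,0,0,-0.08,0.2,-0.02,0.61,0,0,0,-0.11,0.2,-0.025,0.8,0,0,0,-0.14,0.2,-0.03,1,0,0,0,-0.15,0.2]'>/dev/null; python3 -m inch '[-0.01,0.18,0,0,0,-0.03,0.2,-0.01,0.36,0,0,0,-0.06,0.2,-0.015,0.54,0,0,0,-0.09,0.2,-0.02,0.72,0,0,0,-0.12,0.2,-0.025,0.88,0,0,0,-0.145,0.2,-0.028,0.98,0,0,0,-0.145,0.2,-0.028,1,0,0,0,-0.145,0.2,-0.028,1,0,0,0,-0.145,0.2,-0.028,1,0,0,0,-0.145,0.2]' >/dev/null; python3 f.py|head -1
python3 - <<'E'
from h import *
s=status.state();print(s['orientation'],(np.array([.479,.301,.2255])-s['position'])/.3)
snap('side','sd14')
E
```

```text
t 38.625 p [0.4785  0.29088 0.22528] F [ 0.57  0.46 -0.84] M [0.02 0.02 0.05] g 0.6969
[-1.79955679e+02  1.34245139e-02  1.21433688e+02] [0.00165233 0.03372247 0.00072456]
```

```bash
python3 -m inch '[0.003,0.034,-0.05,0,0,0,0.2,0.003,0.034,-0.15,0,0,0,0.2,0.003,0.034,-0.24,0,0,0,0.2,0.003,0.034,-0.24,0,0,0,0.2,0.003,0.034,-0.24,0,0,0,0.2]'>/dev/null; python3 f.py|head -1
python3 - <<'E'
from h import *
snap('wrist','w15');snap('side','sd15')
print('mouth px in wrist',proj('w15',[(.4795,.301,.105),(.4795,.301,.0)]))
# bottle outline in wrist image: horizontal extent by row
im=cv2.imread('pics/w15.png');c=proj('w15',(.4795,.301,.06))[0].astype(int);print(c)
g=cv2.cvtColor(im,cv2.COLOR_BGR2GRAY);print(g[max(c[1]-70,0):c[1]+40:10,c[0]-90:c[0]+92:7])
E
```

```text
t 39.3 p [0.47969 0.30233 0.15416] F [ 0.11  0.17 -1.02] M [-0.01 -0.04  0.01] g 0.7021
mouth px in wrist [[312.96932318 228.96269032]
 [313.31291918 184.63347915]]
[313 205]
[[219 219 220 218 142 141 140 141 142 138 140 140 139 144 115 116 115 115
  193 195 192 192 207 218 218  81]
 [219 218 221 219 219 215 177 143 142 110 116 120 125 126 121 120 103 116
  189 191 191 219 219 220 220 218]
 [221 221 218 219 220 218 141 110 118 128 136 140 139 138 143 141 132 126
  113 218 220 219 220 220 219 219]
 [220 219 219 218 220 218 107 123 135 140 137 143 144 145 147 146 142 141
  149 133 219 219 219 217 219 220]
 [219 221 219 220 221 191 144 133 140 143 144 145 148 146 149 149 147 143
  183 171 193 219 220 220 219 218]
 [221 221 222 220 221 120 168 137 139 144 142 134 129 123 134 146 178 203
  197 186 155 153 218 220 219 220]
 [220 221 220 222 210 135 171 184 138 121 107 104  99 105 110 112 134 204
  203 193 172 144 220 219 218 221]
 [222 221 196 194 194 130 162 170 173 100 117 126 140 153 154 136 106 206
  207 194 175 147 146 145 220 220]
 [200 196 195 197 195 195 159 168 174 126  75 122 124 121 122  68 153 208
  207 193 133 141 142 143 145 221]
 [195 195 195 196 194 195 177 166 116 112  58  95  65  71  66  60 118 166
  200 116 141 142 143 143 144 144]
 [196 195 195 193 197 194 193 192  67  69  71  70  68  72  68  69  72  69
   66 139 139 139 142 141 146 143]]
```

```bash
for i in 1 2 3; do python3 -m inch '[0,0,-0.012,0,0,0,0.2,0,0,-0.024,0,0,0,0.2,0,0,-0.024,0,0,0,0.2]'>/dev/null; python3 f.py|head -1; done
```

```text
t 39.775 p [0.47928 0.30207 0.14611] F [ 0.35 -0.86 -0.46] M [ 0.03 -0.01 -0.03] g 0.7011
t 40.15 p [0.47923 0.30205 0.13871] F [ 0.51  0.2  -1.19] M [-0.05 -0.03  0.04] g 0.6933
t 40.525 p [0.47922 0.30203 0.13155] F [-0.18 -0.08 -1.49] M [-0.01 -0.03 -0.05] g 0.7012
```

```bash
for i in 1 2; do python3 -m inch '[0,0,-0.01,0,0,0,0.2,0,0,-0.022,0,0,0,0.2,0,0,-0.022,0,0,0,0.2]'>/dev/null; python3 f.py|head -1; done
```

```text
t 40.9 p [0.47922 0.30207 0.12497] F [-0.17 -0.45 -1.59] M [ 0.01  0.02 -0.03] g 0.6962
t 41.275 p [0.47919 0.302   0.1183 ] F [-0.54 -0.59 -0.94] M [-0.19  0.12  0.06] g 0.6954
```

```bash
python3 -m inch '[0,0,-0.005,0,0,0,0.2,0,0,-0.01,0,0,0,0.2,0,0,-0.01,0,0,0,0.2]'>/dev/null; python3 f.py|head -1
```

```text
t 41.65 p [0.47938 0.30207 0.11562] F [-0.07 -1.35 -0.15] M [-0.29  0.12  0.02] g 0.6993
```

```bash
python3 -m inch '[-0.004,-0.01,0,0,0,0,0.2,-0.004,-0.01,0,0,0,0,0.2,-0.004,-0.01,0,0,0,0,0.2]'>/dev/null; python3 f.py|head -1; python3 -m inch '[0,0,-0.005,0,0,0,0.2,0,0,-0.007,0,0,0,0.2,0,0,-0.007,0,0,0,0.2]'>/dev/null; python3 f.py|head -1
```

```text
t 42.025 p [0.47835 0.29928 0.11592] F [ 0.54  0.71 -0.41] M [ 0.03 -0.03 -0.02] g 0.7002
t 42.4 p [0.47821 0.29918 0.11358] F [-0.91  1.18  0.16] M [0.06 0.   0.04] g 0.6994
```

```bash
python3 f.py|head -1; for i in 1 2; do python3 -m inch '[0,0,-0.004,0,0,0,0.2,0,0,-0.006,0,0,0,0.2,0,0,-0.006,0,0,0,0.2]'>/dev/null; python3 f.py|head -1; done
```

```text
t 42.4 p [0.47821 0.29918 0.11358] F [-0.91  1.18  0.16] M [0.06 0.   0.04] g 0.6994
t 42.775 p [0.47819 0.29918 0.11182] F [-0.85  0.58 -0.76] M [-0.04 -0.03  0.03] g 0.7003
t 43.15 p [0.4786  0.29934 0.11039] F [ 1.12 -0.67 -0.14] M [ 0.09 -0.24  0.02] g 0.6962
```

```bash
python3 -m inch '[0.002,0,0,0,0,0,0.2,0.002,0,-0.003,0,0,0,0.2,0.002,0,-0.003,0,0,0,0.2]'>/dev/null; python3 f.py|head -1; python3 -m inch '[0,0,-0.003,0,0,0,0.2,0,0,-0.003,0,0,0,0.2]'>/dev/null; python3 f.py|head -1
```

```text
t 43.525 p [0.47896 0.29939 0.10989] F [-1.15  0.83  4.73] M [-0.02  0.24 -0.01] g 0.6964
t 43.775 p [0.47901 0.29946 0.10976] F [-1.46  0.04  8.66] M [-0.2   0.5  -0.01] g 0.6994
```

Vertical contact at TCP z 0.1098, the same height as when it was home in the first bottle. Releasing.

```bash
python3 -m inch '[-0.001,0,0.003,0,0,0,0.2,-0.001,0,0.003,0,0,0,0.2,-0.001,0,0.003,0,0,0,0.45,-0.001,0,0.003,0,0,0,0.5,-0.001,0,0.003,0,0,0,0.7,-0.001,0,0.003,0,0,0,0.95,-0.001,0,0.003,0,0,0,0.95]'>/dev/null; python3 f.py|head -1; python3 -m inch '[0,0,0.03,0,0,0,0.95,0,0,0.12,0,0,0,0.95,0,0,0.3,0,0,0,0.95,0,0,0.5,0,0,0,0.95,0,0,0.5,0,0,0,0.95]'>/dev/null; python3 f.py|head -1
python3 -m inch '[-0.03,-0.2,0.1,0,0,0,0.95,-0.05,-0.4,0.1,0,0,0,0.95,-0.08,-0.6,0.1,0,0,0,0.95,-0.1,-0.65,0.1,0,0,0,0.95,-0.1,-0.65,0.1,0,0,0,0.95]'>/dev/null
python3 - <<'E'
from h import *
snap('side','sd16');snap('scene','sc16')
a=cv2.imread('pics/sd0.png');b=cv2.imread('pics/sd16.png')
def m(n,x0,x1,y0,y1,src=a,r=10,off=(0,0)):
    t=src[y0:y1,x0:x1];X=x0-r+off[0];Y=y0-r+off[1]
    q=cv2.matchTemplate(b[Y:Y+y1-y0+2*r,X:X+x1-x0+2*r],t,cv2.TM_CCOEFF_NORMED);_,s,_,l=cv2.minMaxLoc(q);print(n,round(s,2),l[0]-r,l[1]-r)
m('vinegar',352,377,272,320);m('mill',408,442,315,350);m('shut body',380,418,303,324);m('open body',266,295,140,163);m('saucer',317,330,208,235)
for z,c in((.1425,.0315),(.105,.0225)):
    pass
# funnel dark-grey blob near second bottle vs. expected rim outline for a home upright funnel
g=cv2.cvtColor(b,cv2.COLOR_BGR2HSV)[255:320,370:440]
msk=cv2.inRange(g,(0,0,40),(179,60,140));n,l,s,c=cv2.connectedComponentsWithStats(msk);print([(s[i].tolist(),(c[i]+[370,255]).round(1)) for i in range(1,n) if s[i][4]>40])
th=np.linspace(0,2*np.pi,40)
for x,y in((.4795,.3),):
    p=proj('sd16',[(x+.0315*np.cos(t),y+.0315*np.sin(t),.1425) for t in th]);print('expected rim box',p.min(0),p.max(0))
print(status.state()['position'])
E
```

```text
t 44.65 p [0.47848 0.29914 0.10906] F [-0.87 -0.88 -0.06] M [ 0.07 -0.04  0.04] g 0.9737
t 45.275 p [0.48024 0.30025 0.26548] F [ 0.94  0.44 -0.2 ] M [ 0.01 -0.03  0.03] g 0.9725
vinegar 1.0 0 0
mill 0.97 0 0
shut body 0.9 0 0
open body 0.95 0 0
saucer 0.98 0 0
[([19, 0, 51, 18, 622], array([416.6, 261.6])), ([0, 19, 54, 46, 1324], array([399.7, 299.5]))]
expected rim box [393.22282742 272.50645985] [420.17950229 298.1092373 ]
[0.44874234 0.10491778 0.28906439]
```

Run:
```python
from h import *
g=cv2.imread('pics/sd16.png',0)
print('cols',list(range(386,428,2)))
for r in range(266,306,2): print(r,' '.join('%3d'%v for v in g[r,386:428:2]))
# compare with funnel at first bottle in sd1
h=cv2.imread('pics/sd1.png',0);print()
for r in range(108,140,2): print(r,' '.join('%3d'%v for v in h[r,262:296:2]))
th=np.linspace(0,6.28,60);p=proj('sd1',[(.4956+.0315*np.cos(t),-.3082+.0315*np.sin(t),.1425) for t in th]);print('box first',p.min(0),p.max(0))
```

```text
cols [386, 388, 390, 392, 394, 396, 398, 400, 402, 404, 406, 408, 410, 412, 414, 416, 418, 420, 422, 424, 426]
266 196 145 117 122 123 124 123 122 128 195 195 192 195 194 196 197 128 119 121 123 122
268 193 196 159 128 122 125 124 122 120 140 194 195 194 194 195 192 196 162 139 120 121
270 195 196 195 193 142 142 120 142 143 198 195 192 194 194 194 193 194 194 198 193 139
272 194 195 195 195 197 200 196 200 196 193 191 195 196 195 192 193 192 192 192 193 194
274 193 195 194 194 194 196 177 149 107  82  94 125 153 189 195 193 193 192 191 193 193
276 194 195 195 194 198 165  89  78  84  87  85  94  83 115 172 194 193 192 192 193 194
278 190 172 170 190 179  95  83  86 100 105 108 109 107  94  96 170 197 192 193 194 194
280 169 170 171 171 140  81  88 100 104 108 110 111 110 111  94 112 188 193 192 192 193
282 172 172 167 155 102  81  96 102 106 111 110 113 109 114 104  82 157 195 191 193 193
284 169 140 136 138  99  80  95 101 108 111 110 115 113 111 109  96 122 191 193 193 192
286 133 145 150 109 100  82  95 102 112 114 115 114 113 110 108  98 113 187 193 192 194
288 149 152 160 125 1
[... 1289 characters left out ...]
82  79  85  84  92 103 107 110 113 113 105 195 195 194 196
124 195 193 200  97  74  83  96 104 106 111 113 110 122 193 196 196 194
126 196 196 198 130  86  79  95 102 112 113 118 122  80 190 196 195 195
128 194 195 199 138 106 108 100 107 114 124 124  81  77 198 196 197 196
130 196 196 195 197 104  66  80  95  87  73  65  58 171 199 196 194 197
132 195 195 196 198 199  95  60  60  64  64  70 105 189 199 196 196 195
134 194 194 197 198 193 121 108  88  81  89 109  90 121 159 195 196 196
136 194 196 198 192 160 157  89 100 102 104  89  84  88 106 135 196 196
138 195 197 197 173 174 144  97  94  98 104  96  87 109 119 106 130 198
box first [267.19825867 113.05805424] [288.33573086 128.95096891]
```

```bash
python3 -m inch '[0.05,0.3,0,0,0,0,0.95,0.09,0.55,-0.1,0,0,0,0.95,0.1,0.65,-0.25,0,0,0,0.95,0.1,0.65,-0.25,0,0,0,0.95,0.1,0.65,-0.25,0,0,0,0.95]'>/dev/null; python3 f.py|head -1
python3 - <<'E'
from h import *
snap('wrist','w17');g=cv2.imread('pics/w17.png',0);c=proj('w17',(.479,.2995,.1425))[0];print('pred',c)
th=np.linspace(0,2*np.pi,72,endpoint=False)
def fit(g,c):
    pts=[]
    for t in th:
        rr=np.arange(28,60,.5);x=c[0]+rr*np.cos(t);y=c[1]+rr*np.sin(t)
        v=cv2.remap(cv2.GaussianBlur(g,(3,3),0),x[None].astype(np.float32),y[None].astype(np.float32),1)[0].astype(float)
        i=np.argmax(v[4:]-v[:-4])
        if v[i+4]-v[i]>35: pts.append((x[i+2],y[i+2]))
    pts=np.array(pts,np.float32)
    for _ in range(3):
        e=cv2.fitEllipseDirect(pts);k=np.radians(e[2]);d=pts-e[0];u=d@[np.cos(k),np.sin(k)]/(e[1][0]/2);w=d@[-np.sin(k),np.cos(k)]/(e[1][1]/2);pts=pts[abs(np.hypot(u,w)-1)<.06]
    return e,len(pts)
e,n=fit(g,c);print(e,n,'world',atz('w17',*e[0],.1425))
for tx,ty,dz in((0,0,0),(.1,0,0),(0,.1,0),(0,0,.004)):
    a=Ro.from_rotvec([tx,ty,0]).as_matrix();q=atz('w17',*e[0],.1425)+[0,0,dz]
    P=[q+a@[.0315*np.cos(t),.0315*np.sin(t),0] for t in th];print(tx,ty,dz,cv2.fitEllipse(proj('w17',P).astype(np.float32)))
g2=cv2.imread('pics/w12.png',0);e2,n2=fit(g2,(312,228.5));print('ref w12',e2,n2)
q=atz('w12',*e2[0],.1425);print(cv2.fitEllipse(proj('w12',[q+[.0315*np.cos(t),.0315*np.sin(t),0] for t in th]).astype(np.float32)))
E
```

```text
t 46.625 p [0.47744 0.30094 0.21159] F [-0.31  0.12 -0.  ] M [ 0.01 -0.04 -0.03] g 0.9746
pred [315.54020673 218.87479409]
((315.14263916015625, 217.81784057617188), (75.12309265136719, 80.5005111694336), 91.09817504882812) 61 world [0.4783271  0.30004513 0.1425    ]
0 0 0 ((315.1716003417969, 215.93951416015625), (81.60248565673828, 87.853515625), 90.34849548339844)
0.1 0 0 ((315.4606018066406, 215.5896759033203), (78.47228240966797, 87.90758514404297), 96.94686889648438)
0 0.1 0 ((314.69793701171875, 215.72598266601562), (79.53408813476562, 87.88827514648438), 78.82633972167969)
0 0 0.004 ((315.16180419921875, 218.00819396972656), (82.77433013916016, 89.32830047607422), 90.35465240478516)
ref w12 ((312.5546569824219, 225.24264526367188), (86.75586700439453, 89.3448486328125), 39.381107330322266) 55
((312.5620422363281, 222.97219848632812), (88.97728729248047, 96.54608917236328), 90.64140319824219)
```

The funnel fits an upright circle: aspect 0.933 against 0.929 expected, axis within 1°, centred on the mouth. The arm is clear, so I back off and hand in.

```bash
python3 -m inch '[-0.02,-0.1,0.2,0,0,0,0.95,-0.05,-0.3,0.25,0,0,0,0.95,-0.05,-0.5,0.25,0,0,0,0.95,-0.05,-0.5,0.25,0,0,0,0.95,-0.05,-0.5,0.25,0,0,0,0.95]' && python3 -c "
from plant import sign_off
print(sign_off())"
```

```text
time: 47.3
position: [0.4637, 0.1484, 0.2906]
orientation: [179.9, 0.0, 121.4]
force: [0.5, 0.5, 0.3]
grip_width: 0.974
gripper_force: 0.0
the job is handed in; nothing more can be done
None
```

The job is handed in at 47.3 s with the stopper in the saucer and the funnel home and upright in the second bottle; nothing else moved in the camera checks, but early in the rocking the second bottle hung slightly off the worktop until I set it down and regripped, and the stopper was pressed into the saucer at up to 47 N before I backed off.

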